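# Pack the kit box and hold the check mirror on the jar's seal

### The job

Finish packing the green kit box: stand the grey motor and the white jar upright on its floor beside the carton, and let go of both. Then swing the sprung mirror by its orange peg until the camera's red aiming beam, turned by the mirror, falls squarely on the middle of the jar's orange seal band, so that the camera sees the seal. Finish while still holding the mirror steady at that angle with the fingers on the mirror or its peg, and leave the screwdriver, spool, oil bottle and pliers where they lie.

Things in the scene. Friction and masses are not known exactly. Their poses are not given: they have to be found in the camera images.
- kit_box: Open green box, fixed to the table, outside 172 x 72 mm and 35 mm high, walls and floor 5 mm thick (inside 162 x 62 mm). Origin: centre of its underside, on the table. x runs along its long side, towards the carton's end; z up. Carton, motor and jar fit in one row along x, with about 12 mm to spare in all.
- carton: Brown cardboard carton 50 (x) x 54 (y) x 60 mm high, already in the box at its +x end, loose. Origin: centre of its underside. Stays in the box.
- motor: Grey motor, upright square block 50 x 50 mm, 65 mm high, with a thin shaft 9 mm up from the middle of its top; about 0.35 kg. Starts on the table. Origin: centre of its underside, x and y square to its sides, z up.
- jar: White cylindrical jar, 50 mm diameter, 105 mm high, black lid, about 0.18 kg. Starts standing on the table. Origin: centre of its underside, z up.
- jar_band (a point): Centre of the jar's orange seal band, on the jar's axis 85 mm above its underside; the band runs all round, from 75 to 95 mm. When the jar stands in the box this point is at the beam's height, 90 mm over the table.
- mirror: Upright mirror 104 mm wide, 64 mm high (top 122 mm above the table) on a vertical hinge. Origin: on the hinge axis, mid-face, 90 mm up; x: normal out of the reflecting side; z up. A lever runs back along -x to the orange peg. At rest x points 0.10 rad counter-clockwise (from above) of the direction to the camera; it swings only counter-clockwise from there, up to 1.25 rad, against a spring.
- mirror_peg (a point): Top end of the upright orange peg on the mirror's lever: 14 mm diameter, 90 mm behind the hinge axis, top 140 mm above the table, free down to the lever bar (82 mm up). The spring always drives the mirror back to rest (about 1 N at the peg at rest, 2.5 N at 0.6 rad, 4 N at 1.2 rad), so it must be held.
- beam: The camera's red aiming beam after the mirror: a thin level red line, not touchable, drawn 360 mm long through whatever it meets. Origin: on the hinge axis, 90 mm above the table; x: the way the beam runs. Law of reflection: the mirror's normal always halves the angle between the beam and the direction to the camera, so the beam turns by twice the mirror's turn.
- camera_lens (a point): Front of the check camera's lens, fixed on the mirror's base plate, 155 mm from the hinge axis and 90 mm above the table. The camera looks, and its red beam runs, straight from here to the hinge axis.
- screwdriver: Bystander: loose screwdriver lying on the table; origin under its middle. Leave alone.
- strap_spool: Bystander: loose flat black spool, 110 mm diameter, 32 mm high; origin at the centre of its underside. Leave alone.
- oil_bottle: Bystander: loose blue bottle, 52 mm diameter, 130 mm high; origin at the centre of its underside. Leave alone.
- pliers: Bystander: loose pliers with orange grips, about 170 mm long, lying on the table; origin under their middle. Leave alone.
Mind the look-alikes: they are no part of the job. Of the things that look like the kit_box, the smallest one is meant.

How it is judged:
On the way, in this order (a step that is already met when the one before it is completed fails the run):
1. motor and jar stand in the kit box beside the carton, and the fingers have let go of them (x of jar in the frame of kit_box between -0.06 and 0.06 m and y of jar in the frame of kit_box between -0.015 and 0.015 m and z of jar in the frame of kit_box between 0 and 0.011 m and angle between each of jar, motor, carton's own z axis and vertical below 0.12 rad and x of motor in the frame of kit_box between -0.06 and 0.06 m and y of motor in the frame of kit_box between -0.015 and 0.015 m and z of motor in the frame of kit_box between 0 and 0.011 m and x of carton in the frame of kit_box between -0.06 and 0.06 m and y of carton in the frame of kit_box between -0.015 and 0.015 m and z of carton in the frame of kit_box between 0 and 0.011 m and contact force between the fingers and jar below 0.1 N and contact force between the fingers and motor below 0.1 N), for 0.3 s.
2. the fingers hold the mirror so that the beam falls on the seal band (x of jar in the frame of kit_box between -0.06 and 0.06 m and y of jar in the frame of kit_box between -0.015 and 0.015 m and z of jar in the frame of kit_box between 0 and 0.011 m and angle between each of jar, motor, carton's own z axis and vertical below 0.12 rad and x of motor in the frame of kit_box between -0.06 and 0.06 m and y of motor in the frame of kit_box between -0.015 and 0.015 m and z of motor in the frame of kit_box between 0 and 0.011 m and x of carton in the frame of kit_box between -0.06 and 0.06 m and y of carton in the frame of kit_box between -0.015 and 0.015 m and z of carton in the frame of kit_box between 0 and 0.011 m and y of jar_band in the frame of beam between -0.02 and 0.02 m and x of jar_band in the frame of beam above 0.1 m and contact force between the fingers and mirror above 0.5 N and angular speed of mirror below 0.1 rad/s), for 0.3 s.
At the end, for the whole second after the job is handed in: Jar, motor and carton stand upright (0.12 rad) on the kit box floor (6 mm); fingers off jar and motor; fingers hold the mirror (0.5 N or more), it is still (under 0.1 rad/s), and the beam line passes within 20 mm of the centre of the seal band (all of step 2 and contact force between the fingers and jar below 0.1 N and contact force between the fingers and motor below 0.1 N); the arm keeps its last pose, push and grip.
It fails at once if the screwdriver moved by more than 30 mm (distance of screwdriver from where it was at the start of the episode above 0.03 m).
It fails at once if the strap spool moved by more than 30 mm (distance of strap_spool from where it was at the start of the episode above 0.03 m).
It fails at once if the oil bottle moved by more than 30 mm (distance of oil_bottle from where it was at the start of the episode above 0.03 m).
It fails at once if the pliers moved by more than 30 mm (distance of pliers from where it was at the start of the episode above 0.03 m).
It also fails if it takes over 58 s, if anything falls off the work surface, if the arm or the gripper's body presses on something with over 40 N, if the wrist force passes 120 N, or if a joint passes its speed limit or range.

### The arm

A 7-joint arm with a two-finger parallel gripper is mounted at the origin on the work surface. World frame = base frame: x ahead of the robot, y to its left, z up, the work surface at z = 0. Lengths are in m, angles in rad, forces in N, time in s.
With the tool pointing down it reaches from about 0.425 to 0.825 m from the base axis. Payload 3.6 kg.
Tool frame: the origin (TCP) lies at the very end of the fingers, on their centre line; the grasp point (between the pads) lies 19 mm behind it; y points along the fingers, x is the direction in which the jaws open and shut, and the axes are right-handed (so a half turn about y gives the same grasp; the last joint's range is limited). The gripper opens to 85 mm and grips with 20 to 120 N. Pads are 22 mm wide; open, the fingers measure 114 mm over their backs; the gripper's body (76 mm by 85 mm) begins 54 mm behind the grasp point. The pads swing forward as they close: fully open they stand 13 mm farther back than shut.
Start: joints at [-1.321, 0.615, -0.013, 1.423, 0.008, 1.103, -0.04], TCP at [0.177, 0.625, 0.231] pointing down, gripper open.
Joint ranges: [-3.12, 3.12], [-0.3, 2.06], [-1.34, 1.32], [0.26, 2.42], [-1.36, 4.5], [0.01, 1.98], [-2.84, 2.84]. Speed limits (rad/s): [2.79, 2.79, 3.14, 3.14, 3.14, 3.14, 3.14].

### API

Orientations are given as a rotation vector (axis times angle).
In Python, from rig import ctrl gives the robot as it stands. Calls block until the motion is done:
- ctrl.move_ptp(position, orientation): joint-space move of the TCP to a pose.
- ctrl.move_linear(position, ori=None, max_speed=0.15, stop_force=None): straight line of the TCP; ori=None keeps the orientation; max_speed is the mean speed in m/s. With stop_force (N) it stops when the force on the tool has changed by that much, and returns True; else False.
- ctrl.move_joints(angles): joint-space move.
- ctrl.set_gripper(opening): finger opening in m; the grip force is fixed at half the most; returns when the fingers have stopped.
- ctrl.hold(seconds).
- ctrl.solve_ik(position, orientation): joint angles nearest the present ones, or None.
- ctrl.state(): the state.
- ctrl.capture(name): name is "scene" or "top" or "wrist"; returns a dict with "pixels" (384x512x3 uint8, red, green, blue), "fov_y" (degrees; the focal length in pixels is half the picture's height over the tangent of half this angle, whatever the lens; pixels are square), "cx", "cy" (the principal point, pixels), "eye" and "orientation" of the camera in the world; the wrist camera has in their place "tool_from_camera" (4x4, takes a point from camera to tool coordinates, whose origin is the TCP and whose axes are the tool frame's). Camera axes: x right, y up, looking along -z (the intrinsics and any distortion apply to the point x, -y, -z); pixel columns grow to the right and rows downward; lengths in m; the calibration is good to about 2 mm. A picture is of the moment at which its call begins: read the wrist's pose just before it. There is no depth.
A pose or a line that the arm cannot do raises ctrl.Unreachable and nothing moves.
- ctrl.job_done(): hands the job in, once; it reports no verdict.
The state is a dict: "time_s": time; "joint_positions": joint angles; "qd": joint speeds; "effort": joint torques, N m; "tool_pos": TCP position; "tcp_rot": TCP orientation; "contact_force": force on the tool from outside, world axes, zero at the start; "torque": the same for the moment, N m; "grip_width": finger opening in m.
Only numpy, scipy, OpenCV 4.12 (cv2) and the standard library are available. Lean on these libraries where they do the work, as an engineer would, in place of code of your own. Each camera call takes 0.05 s, during which the arm holds its last target. There are 200 camera calls.

## Working session

There is one attempt and no reset: what is moved stays moved. The work goes in short steps, each a Python script; the robot and the scene stay as the last script left them, time stands still between calls to the robot, and variables do not carry over. Pictures are saved under pics/ and viewed, about 8 in all and at most 12, crops included, and the job is handed in when it is done.

```bash
mkdir -p pics; ls; python3 - <<'E'
from rig import ctrl
import cv2,pickle
d={}
for n in("scene","top"):
    c=ctrl.capture(n); d[n]=c
    cv2.imwrite(f"pics/{n}0.png",cv2.resize(c["pixels"][:,:,::-1],(800,600),interpolation=cv2.INTER_CUBIC))
    print(n,{k:v for k,v in c.items() if k!="pixels"})
pickle.dump(d,open("c0.pkl","wb"))
s=ctrl.state();print(s)
print(ctrl.capture("wrist").keys(), ctrl.capture("wrist")["tool_from_camera"])
E
```

```text
pics
scene {'fov_y': 49.81321150798614, 'cx': 259.5675446013993, 'cy': 191.7723975715376, 'eye': array([ 1.28586686, -0.52110062,  0.73736657]), 'orientation': array([0.90846319, 0.46518395, 0.89308848])}
top {'fov_y': 46.56742151190761, 'cx': 258.33893670142663, 'cy': 188.34860399766578, 'eye': array([0.32439092, 0.00812245, 1.32127697]), 'orientation': array([ 0.16330347, -0.12574938, -1.57780567])}
{'time_s': 0.1, 'joint_positions': array([-1.32149713,  0.61582221, -0.01260311,  1.42480247,  0.00810735,
        1.10340065, -0.04042582]), 'qd': array([-1.10766791e-05, -2.06749365e-03,  5.28218213e-04, -4.94216837e-03,
        2.58116647e-03, -2.72385191e-05, -5.16109865e-04]), 'effort': array([ 1.26010771e-03, -4.70381320e+01,  2.60400670e-01, -1.71570128e+01,
        1.01366494e-02,  5.88113267e-03, -8.45031565e-06]), 'tool_pos': array([0.17680896, 0.62474642, 0.23023308]), 'tcp_rot': array([-1.32863651, -1.00234992,  1.00546592]), 'contact_force': array([ 0.8309735 , -0.07993527, -0.12198882]), 'torque': array([ 0.01237691, -0.01194837,  0.03021125]), 'grip_width': 0.08522405355320259}
dict_keys(['pixels', 'fov_y', 'cx', 'cy', 'tool_from_camera']) [[ 9.99999984e-01  1.30023054e-04 -1.21153681e-04  1.19345252e-03]
 [-1.53883563e-04  2.92464835e-01 -9.56276266e-01 -1.43637530e-01]
 [-8.89047689e-05  9.56276269e-01  2.92464850e-01  7.53946264e-02]
 [ 0.00000000e+00  0.00000000e+00  0.00000000e+00  1.00000000e+00]]
```

View pics/scene0.png

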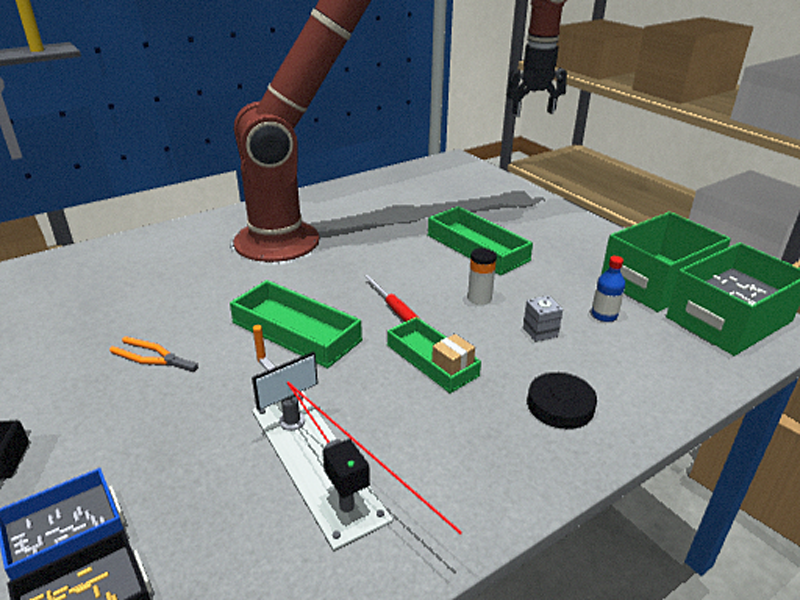

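View pics/top0.png

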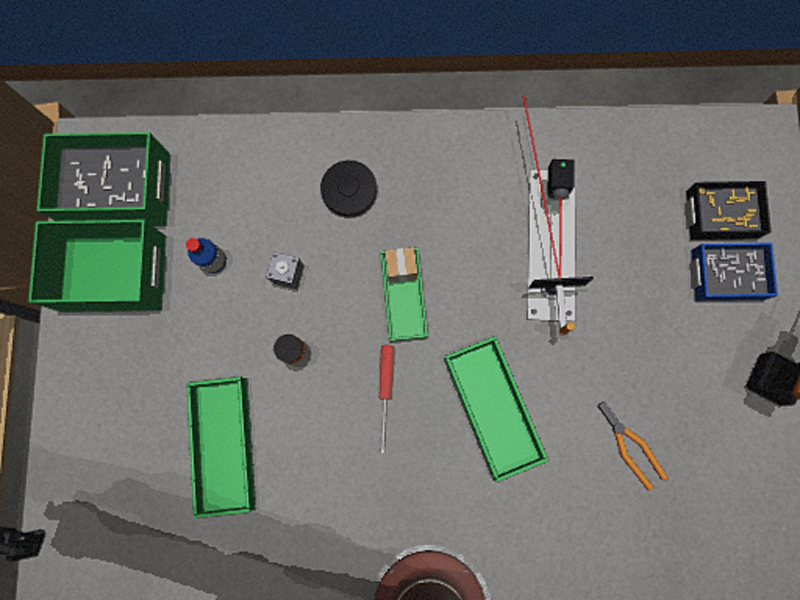

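Scene view: kit-box candidates (top picture px) are A (405,295) holding the carton, B (220,445) and C (497,410), both empty and larger, plus tall bins at the left. A is the smallest and holds the carton. Motor is at (283,268), jar (290,348), peg (570,327), hinge (559,282), lens (562,190). Now I triangulate and crop to confirm.

```bash
cat > h.py <<'E'
import numpy as np, cv2, pickle
from scipy.spatial.transform import Rotation as R
from scipy.optimize import least_squares
def pose(c, st=None):
    if "eye" in c: return R.from_rotvec(c["orientation"]).as_matrix(), np.array(c["eye"])
    T=np.eye(4);T[:3,:3]=R.from_rotvec(st["tcp_rot"]).as_matrix();T[:3,3]=st["tool_pos"];T=T@c["tool_from_camera"]
    return T[:3,:3],T[:3,3]
def f(c): return 192/np.tan(np.radians(c["fov_y"])/2)
def ray(c,uv,st=None):
    M,e=pose(c,st); d=np.array([(uv[0]-c["cx"])/f(c),-(uv[1]-c["cy"])/f(c),-1]); d=M@d
    return e,d/np.linalg.norm(d)
def plane(c,uv,z,st=None):
    e,d=ray(c,uv,st); return e+d*(z-e[2])/d[2]
def proj(c,p,st=None):
    M,e=pose(c,st); q=M.T@(np.asarray(p)-e); return np.array([c["cx"]+f(c)*q[0]/-q[2],c["cy"]-f(c)*q[1]/-q[2]])
def tri(rays):
    A=0;b=0
    for e,d in rays:
        P=np.eye(3)-np.outer(d,d);A=A+P;b=b+P@e
    x=np.linalg.solve(A,b); return x,[round(1e3*np.linalg.norm((np.eye(3)-np.outer(d,d))@(x-e)),1) for e,d in rays]
def big(u): return ((np.array(u,float)+.5)*.64-.5)
def down(th):  # tool y down, tool x at yaw th
    x=np.array([np.cos(th),np.sin(th),0]);y=np.array([0,0,-1.]);return R.from_matrix(np.column_stack([x,y,np.cross(x,y)])).as_rotvec()
E
python3 - <<'E'
from h import *
d=pickle.load(open("c0.pkl","rb"));t,s=d["top"],d["scene"]
for n,a,b in [("motor shaft",(282,267),(545,298)),("jar lid",(290,345),(483,255)),("peg top",(570,326),(258,328)),("lens",(561,196),(331,452)),("hinge mid",(559,280),(291,386)),
  ("box corner -x left",(390,340),(388,333)),("box -x right",(427,338),(420,320)),("box +x",(383,250),(449,388)),("bottle",(193,243),(615,260))]:
    x,r=tri([ray(t,big(a)),ray(s,big(b))]);print(n,x.round(4),r)
a=t["pixels"][130:240,160:390,::-1];cv2.imwrite("pics/crop1.png",cv2.resize(a,(800,383),interpolation=cv2.INTER_CUBIC))
E
```

```text
motor shaft [0.6117 0.2619 0.079 ] [np.float64(2.3), np.float64(2.3)]
jar lid [0.4631 0.2371 0.1079] [np.float64(0.2), np.float64(0.2)]
peg top [ 0.4865 -0.2452  0.1392] [np.float64(1.5), np.float64(1.5)]
lens [ 0.7339 -0.2539  0.0882] [np.float64(0.0), np.float64(0.0)]
hinge mid [ 0.5785 -0.2404  0.0845] [np.float64(3.0), np.float64(3.0)]
box corner -x left [0.4686 0.0421 0.0046] [np.float64(27.0), np.float64(27.0)]
box -x right [0.4972 0.0226 0.0538] [np.float64(32.3), np.float64(32.3)]
box +x [ 0.6457  0.0548 -0.0086] [np.float64(28.5), np.float64(28.5)]
bottle [0.6437 0.4086 0.13  ] [np.float64(1.2), np.float64(1.2)]
```

View pics/crop1.png

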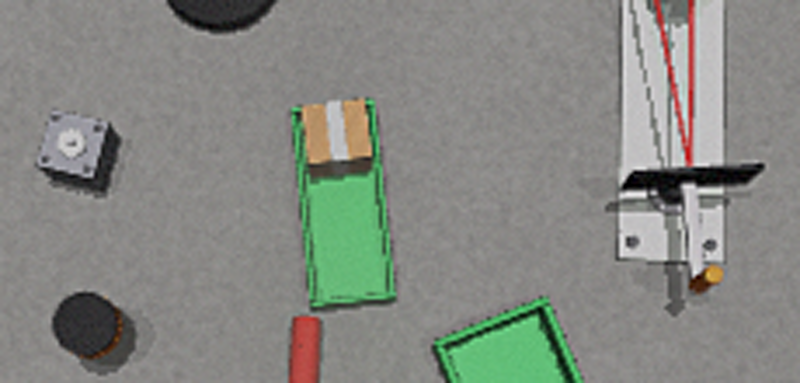

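The crop confirms A at crop px (345,205): the smallest green box, with the taped carton at its far end. My corner matching was swapped between the views, so I fix that and fit the box and motor yaws.

```bash
python3 - <<'E'
from h import *
d=pickle.load(open("c0.pkl","rb"));t,s=d["top"],d["scene"]
C=lambda u:np.array([160+(u[0]+.5)*230/800-.5,130+(u[1]+.5)*110/383-.5])
for n,a,b in [("-x+y",(311,307),(420,320)),("-x-y",(396,299),(388,333)),("+x+y",(292,107),(480,370))]:
    x,r=tri([ray(t,C(a)),ray(s,big(b))]);print(n,x.round(4),r)
P=np.array([plane(t,C(a),.035)[:2] for a in [(311,307),(396,299),(376,99),(292,107)]]);print(P.round(4),np.linalg.norm(P-np.roll(P,-1,0),axis=1).round(4))
ax=(P[2]+P[3]-P[0]-P[1]);print("box",P.mean(0),np.arctan2(ax[1],ax[0]))
Q=np.array([plane(t,C(a),.065)[:2] for a in [(54,111),(107,121),(93,179),(38,170)]]);print("motor",Q.mean(0),Q.round(4).tolist(),np.linalg.norm(Q-np.roll(Q,-1,0),axis=1).round(4))
e=Q-np.roll(Q,-1,0);print(np.degrees(np.arctan2(e[:,1],e[:,0]))%90)
Q=np.array([plane(t,C(a),.065)[:2] for a in [(302,106),(368,99),(373,158),(308,166)]]);print("carton",Q.mean(0),Q.round(4).tolist())
E
```

```text
-x+y [0.4806 0.0696 0.0267] [np.float64(4.4), np.float64(4.4)]
-x-y [ 0.485  -0.0034  0.029 ] [np.float64(2.4), np.float64(2.4)]
+x+y [0.6524 0.081  0.0188] [np.float64(0.8), np.float64(0.8)]
[[ 0.4772  0.0655]
 [ 0.483  -0.0054]
 [ 0.6547  0.0089]
 [ 0.6488  0.0807]] [0.0711 0.1723 0.072  0.1723]
box [0.56592007 0.03745389] 0.0859133205561828
motor [0.61148317 0.26183219] [[0.641, 0.2785], [0.6317, 0.2338], [0.5825, 0.2445], [0.5908, 0.2906]] [0.0457 0.0504 0.0468 0.0516]
[78.25723865 77.66741365 79.78346123 76.4184106 ]
carton [0.6191696  0.04109019] [[0.642, 0.0707], [0.6471, 0.0156], [0.5968, 0.0121], [0.5908, 0.066]]
```

```bash
python3 - <<'E'
from h import *
from rig import ctrl
s=ctrl.state();print(R.from_rotvec(s["tcp_rot"]).as_matrix().round(2))
for th in np.radians([78,-102]): 
    for p in [(.611,.262,.2),(.566,.04,.2),(.463,.237,.2)]:
        print(ctrl.solve_ik(np.array(p),down(th)))
for th in (0,np.pi/2,-np.pi/2,np.pi): print(th,ctrl.solve_ik(np.array([.52,-.29,.15]),down(th)))
E
```

```text
[[ 0.27 -0.   -0.96]
 [ 0.96 -0.    0.27]
 [-0.   -1.   -0.  ]]
[-0.44548234  0.66596694  0.01358459  1.41696853 -0.00962764  1.05872181
  0.93127408]
[-0.18718648  0.52011316  0.12037999  1.71332063 -0.07550976  0.91266674
  1.32499581]
[-0.54356766  0.45038932  0.04119193  1.83990418 -0.02382638  0.85177234
  0.87057225]
[-0.8329229   0.7735353   0.7703729   1.43146883 -0.55879729  1.16235134
 -1.7628702 ]
[-0.59196516  0.6314327   0.79973021  1.72596746 -0.52321544  1.01079401
 -1.38171651]
[-1.02937663  0.5567868   0.79752303  1.85422246 -0.48833855  0.93750426
 -1.78912302]
0 [ 0.05246051  0.71631684  0.71825754  1.70001106 -0.56326369  0.94287648
  0.99051492]
1.5707963267948966 [ 0.24651498  0.64100831  0.36872758  1.69376265 -0.28821209  0.86070023
  2.30855529]
-1.5707963267948966 [ 1.17306515e-03  7.50754183e-01  8.23400487e-01  1.70157228e+00
 -6.45437881e-01  9.82320216e-01 -5.05714178e-01]
3.141592653589793 [-0.12008364  0.8888751   1.13228529  1.7050654  -0.88049969  1.14719689
 -1.86872937]
```

```bash
python3 - <<'E'
from h import *
from rig import ctrl
W=[];ims=[]
for p,th in [((.566,.04,.25),np.radians(94.9)),((.55,.25,.26),np.radians(78)),((.59,.25,.21),np.radians(78))]:
    ctrl.move_ptp(np.array(p),down(th)); ctrl.hold(.2); st=ctrl.state(); c=ctrl.capture("wrist"); W.append((c,st)); ims.append(c["pixels"][:,:,::-1])
    print(st["time_s"],st["tool_pos"].round(3),c["fov_y"])
pickle.dump(W,open("w1.pkl","wb"))
cv2.imwrite("pics/w1.png",cv2.resize(ims[0],(800,600),interpolation=cv2.INTER_CUBIC))
cv2.imwrite("pics/w2.png",cv2.resize(ims[1],(800,600),interpolation=cv2.INTER_CUBIC))
cv2.imwrite("pics/w3.png",cv2.resize(ims[2],(800,600),interpolation=cv2.INTER_CUBIC))
E
```

```text
2.8917 [0.566 0.041 0.25 ] 59.538481282580605
3.9917 [0.551 0.247 0.26 ] 59.538481282580605
4.6083 [0.59  0.251 0.212] 59.538481282580605
```

View pics/w1.png

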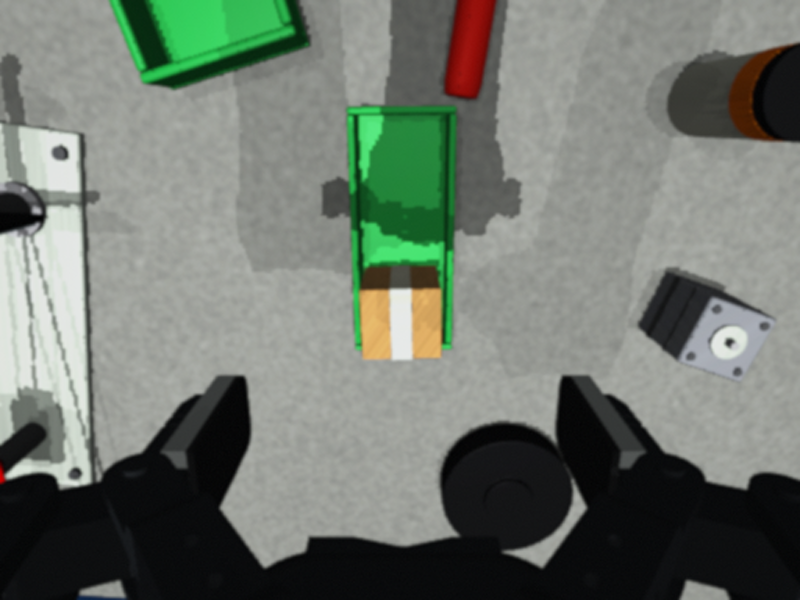

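View pics/w2.png

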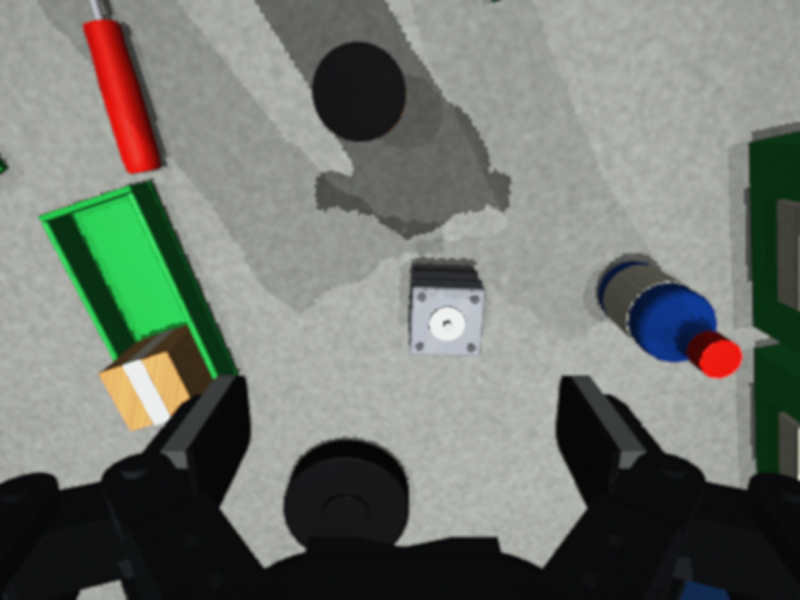

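Wrist picture 1 shows the box rim at (348,108), (456,107), (451,348), (357,348), with the carton against the far end. Wrist picture 2 shows the motor top at (410–483, 288–355), nearly square to the tool, with the shaft at (447,322), and the jar lid at (359,91).

```bash
python3 - <<'E'
from h import *
d=pickle.load(open("c0.pkl","rb"));t,s=d["top"],d["scene"];W=pickle.load(open("w1.pkl","rb"))
w1=W[0];w2=W[1]
C=lambda u:np.array([160+(u[0]+.5)*230/800-.5,130+(u[1]+.5)*110/383-.5])
rw=lambda w,u:ray(w[0],big(u),w[1])
print("shaft",tri([rw(w2,(447,322)),ray(t,C((71,144)))]),tri([rw(w2,(447,322)),rw(w1,(730,342))]))
print("jar",tri([rw(w2,(359,91)),ray(t,C((88,324))),ray(s,big((483,255)))]))
print("box-x+y",tri([rw(w1,(456,107)),ray(t,C((311,307))),ray(s,big((420,320)))]))
print("box-x-y",tri([rw(w1,(348,108)),ray(t,C((396,299))),ray(s,big((388,333)))]))
P=np.array([plane(w1[0],big(a),.035,w1[1])[:2] for a in [(456,107),(348,108),(357,348),(451,348)]]);print("box rim",P.round(4).tolist())
e=(P[0]+P[1])/2; v1=P[2]-P[1];v2=P[3]-P[0];print([np.arctan2(v[1],v[0]) for v in (v1,v2)], "w",np.linalg.norm(P[0]-P[1]))
ax=v1/np.linalg.norm(v1)+v2/np.linalg.norm(v2);ax/=np.linalg.norm(ax);print("box centre",e+ax*.086,np.arctan2(ax[1],ax[0]))
Q=np.array([plane(w2[0],big(a),.065,w2[1])[:2] for a in [(410,288),(483,289),(481,355),(411,354)]]);print("motor",Q.mean(0))
e=np.roll(Q,-1,0)-Q;print(np.degrees(np.arctan2(e[:,1],e[:,0]))%90,np.linalg.norm(e,axis=1))
Q=np.array([plane(w1[0],big(a),.065,w1[1])[:2] for a in [(361,289),(440,290),(441,359),(361,359)]]);print("carton",Q.mean(0))
E
```

```text
shaft (array([0.61518123, 0.26589515, 0.0561744 ]), [np.float64(0.8), np.float64(0.8)]) (array([0.61147596, 0.26637652, 0.06860023]), [np.float64(0.5), np.float64(0.5)])
jar (array([0.45714098, 0.24228078, 0.10273733]), [np.float64(2.7), np.float64(3.3), np.float64(0.8)])
box-x+y (array([0.47940651, 0.06993326, 0.02617968]), [np.float64(1.6), np.float64(4.2), np.float64(4.8)])
box-x-y (array([ 0.48469843, -0.00252087,  0.02836402]), [np.float64(1.3), np.float64(3.1), np.float64(1.9)])
box rim [[0.4782, 0.0692], [0.4848, -0.0005], [0.6532, 0.0156], [0.6471, 0.0852]]
[np.float64(0.09559886066475788), np.float64(0.09440270426643425)] w 0.07002043456072728
box centre [0.56711291 0.04248385] 0.09500078246559607
motor [0.61237996 0.2658513 ]
[76.95685067 78.67708593 76.89350294 78.82235273] [0.04946456 0.04880798 0.04934256 0.04875727]
carton [0.62030152 0.04552601]
```

```bash
python3 - <<'E'
from h import *
from rig import ctrl
th=np.radians(77.8);p=np.array([.612,.2645,.13])
ctrl.move_ptp(p,down(th)); p[2]=.04
print(ctrl.move_linear(p,max_speed=.12,stop_force=15))
ctrl.set_gripper(.03); st=ctrl.state();print("grip",st["grip_width"],st["tool_pos"])
p[2]=.14;ctrl.move_linear(p,max_speed=.2)
yaw=.091;b=np.array([.5667,.040]);bx=np.array([np.cos(yaw),np.sin(yaw)])
q=np.r_[b-.012*bx,.14];ctrl.move_ptp(q,down(yaw+np.pi/2));ctrl.hold(.2)
st=ctrl.state();c=ctrl.capture("wrist");print(st["time_s"],st["tool_pos"],st["grip_width"],st["contact_force"])
pickle.dump((c,st),open("w4.pkl","wb"))
cv2.imwrite("pics/w4.png",cv2.resize(c["pixels"][:,:,::-1],(800,600),interpolation=cv2.INTER_CUBIC))
t=ctrl.capture("top");pickle.dump(t,open("t4.pkl","wb"))
E
```

```text
False
grip 0.048994970127956256 [0.61287185 0.26489563 0.0411966 ]
8.1917 [0.55517421 0.0411242  0.13966919] 0.04868503375207597 [ 0.45185882 -0.14246421 -2.93005487]
```

View pics/w4.png

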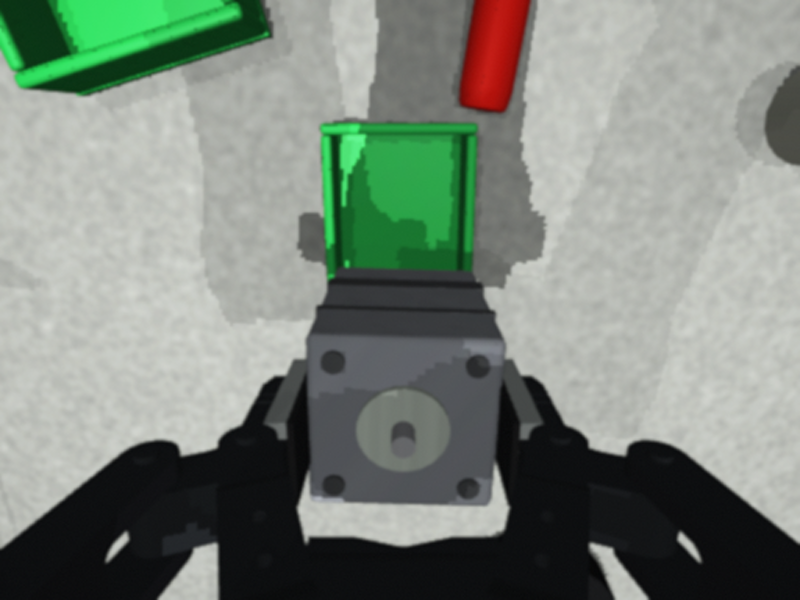

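```bash
python3 - <<'E'
from h import *
c,st=pickle.load(open("w4.pkl","rb"))
print("tool",st["tool_pos"],R.from_rotvec(st["tcp_rot"]).as_matrix().round(3).tolist(), c["cx"],c["cy"])
yaw=.091;bx=np.array([np.cos(yaw),np.sin(yaw)]);by=np.array([-bx[1],bx[0]]);b=np.array([.5667,.04])
for n,u,z in [("rim L",(322,127),.035),("rim R",(477,127),.035),("rimL2",(328,275),.035),("rimR2",(475,270),.035),("motor c",(403,430),.1635),("mTL",(308,338),.1635),("mTR",(503,340),.1635),("mBL",(311,503),.1635),("mBR",(491,503),.1635)]:
    p=plane(c,big(u),z,st)[:2];print(n,p.round(4),"box frame",((p-b)@bx).round(4),((p-b)@by).round(4))
p=st["tool_pos"][:2];print("tcp box",(p-b)@bx,(p-b)@by)
E
```

```text
tool [0.55517421 0.0411242  0.13966919] [[-0.094, 0.0, -0.996], [0.996, 0.001, -0.094], [0.001, -1.0, -0.0]] 257.64496481269254 181.4139083708994
rim L [ 0.4855 -0.0007] box frame -0.0846 -0.0332
rim R [0.4789 0.0692] box frame -0.0848 0.0371
rimL2 [0.5551 0.0056] box frame -0.0147 -0.0332
rimR2 [0.5457 0.0774] box frame -0.0175 0.0391
motor c [0.5567 0.0427] box frame -0.0097 0.0036
mTL [0.5331 0.0169] box frame -0.0356 -0.0199
mTR [0.5291 0.0649] box frame -0.0352 0.0282
mBL [0.5818 0.0198] box frame 0.0132 -0.0215
mBR [0.5772 0.0689] box frame 0.0131 0.0278
tcp box -0.011375938750069791 0.002166952440788995
```

The motor centre is about 1 mm from the box midline, and the tool yaw of 0.094 matches the box's 0.095. The spare is 6 mm each side, so I lower it, slide it against the carton and release.

```bash
python3 - <<'E'
from h import *
from rig import ctrl
yaw=.094;b=np.array([.5667,.040]);bx=np.array([np.cos(yaw),np.sin(yaw)]);o=down(yaw+np.pi/2)
def rep(n):
    s=ctrl.state();p=s["tool_pos"];d=p[:2]-b;print(n,round(s["time_s"],2),p.round(4),"bx",(d@bx).round(4),"by",(d@[-bx[1],bx[0]]).round(4),s["contact_force"].round(1),round(s["grip_width"],4));return s
q=np.r_[b-.012*bx,.055]
print(ctrl.move_linear(q,o,max_speed=.12,stop_force=12));rep("near floor")
q[2]=.043;print(ctrl.move_linear(q,max_speed=.03,stop_force=4));s=rep("down")
q[2]=s["tool_pos"][2]
q2=np.r_[b+.016*bx,q[2]]
print(ctrl.move_linear(q2,max_speed=.03,stop_force=8));s=rep("slid")
ctrl.set_gripper(.085);rep("open")
u=s["tool_pos"].copy();u[2]=.17;ctrl.move_linear(u,max_speed=.2);rep("up")
j=np.array([.4585,.242,.18]);ctrl.move_ptp(j,o);ctrl.hold(.2);st=rep("jar");c=ctrl.capture("wrist");pickle.dump((c,st),open("w5.pkl","wb"))
cv2.imwrite("pics/w5.png",cv2.resize(c["pixels"][:,:,::-1],(800,600),interpolation=cv2.INTER_CUBIC))
E
```

```text
False
near floor 9.15 [0.5555 0.0389 0.0556] bx -0.0113 by -0.0 [-0.6 -0.  -2.6] 0.0491
True
down 9.52 [0.5555 0.039  0.0462] bx -0.0113 by 0.0 [0.  0.4 4.3] 0.0489
True
slid 9.84 [0.5554 0.0389 0.0462] bx -0.0113 by -0.0 [-0.9 -0.8  4.4] 0.0485
open 10.29 [0.5545 0.0389 0.0452] bx -0.0123 by 0.0 [-0.5 -0.2 -0.1] 0.0848
up 11.07 [0.5545 0.0389 0.1691] bx -0.0122 by 0.0 [-0.5 -0.   0.1] 0.085
jar 12.17 [0.4597 0.24   0.1798] bx -0.0878 by 0.2091 [ 0.1 -0.3 -0.3] 0.085
```

View pics/w5.png

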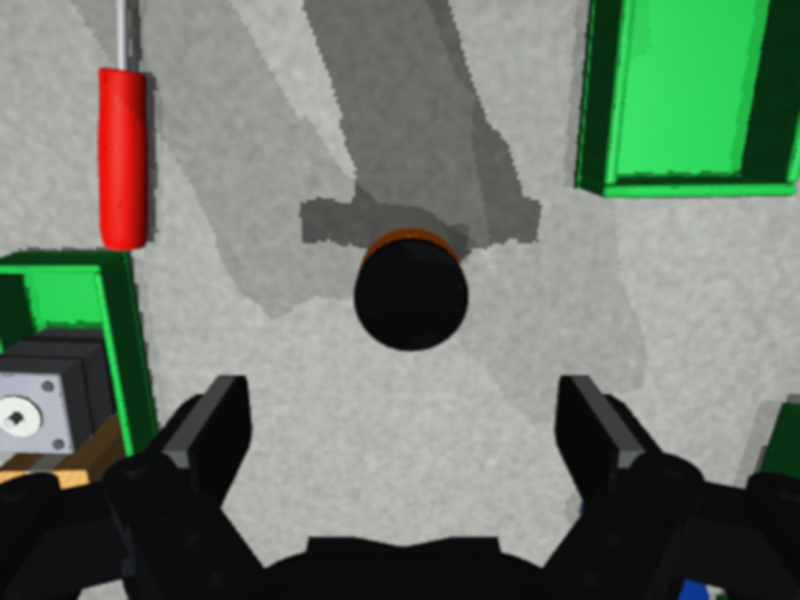

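The motor stands in the box at (20,415), but the slide tripped its force limit immediately, so I regrasp it, lift 1 mm and slide. The jar lid is at (411,294).

```bash
python3 - <<'E'
from h import *
from rig import ctrl
w=pickle.load(open("w5.pkl","rb"));p=plane(w[0],big((411,294)),.105,w[1]);print("jar lid",p)
yaw=.094;b=np.array([.5667,.040]);bx=np.array([np.cos(yaw),np.sin(yaw)]);o=down(yaw+np.pi/2)
def rep(n):
    s=ctrl.state();p=s["tool_pos"];d=p[:2]-b;print(n,round(s["time_s"],2),p.round(4),"bx",(d@bx).round(4),"by",(d@[-bx[1],bx[0]]).round(4),s["contact_force"].round(1),round(s["grip_width"],4));return s
a=np.r_[b-.012*bx,.17];ctrl.move_ptp(a,o);a[2]=.046;print(ctrl.move_linear(a,max_speed=.15,stop_force=12))
ctrl.set_gripper(.03);rep("grip")
a[2]=.0485;ctrl.move_linear(a,max_speed=.03);rep("lift")
q=np.r_[b+.012*bx,.0485];print(ctrl.move_linear(q,max_speed=.03,stop_force=12));s=rep("slid")
q=s["tool_pos"].copy();q[2]-=.004;print(ctrl.move_linear(q,max_speed=.03,stop_force=4));s=rep("down")
ctrl.set_gripper(.085);rep("open")
u=s["tool_pos"].copy();u[2]=.17;ctrl.move_linear(u,max_speed=.2)
v=np.r_[b-.02*bx,.25];ctrl.move_ptp(v,o);ctrl.hold(.2);st=rep("look");c=ctrl.capture("wrist");pickle.dump((c,st),open("w6.pkl","wb"))
cv2.imwrite("pics/w6.png",cv2.resize(c["pixels"][:,:,::-1],(800,600),interpolation=cv2.INTER_CUBIC))
E
```

```text
jar lid [0.45587367 0.24458249 0.105     ]
False
grip 14.52 [0.5557 0.0388 0.0472] bx -0.0111 by -0.0001 [-0.7  0.4  5.3] 0.0487
lift 14.77 [0.5541 0.0389 0.0481] bx -0.0126 by 0.0 [-0.3 -1.1 -3.3] 0.0489
True
slid 15.5 [0.5715 0.0407 0.0473] bx 0.0048 by 0.0002 [-2.  -0.4  3.8] 0.0489
True
down 15.71 [0.5715 0.0406 0.0474] bx 0.0048 by 0.0001 [-1.3 -0.5  4.8] 0.0493
open 16.16 [0.5699 0.0405 0.0461] bx 0.0032 by 0.0002 [ 0.2 -0.1  0.2] 0.0848
look 17.56 [0.5459 0.0382 0.2479] bx -0.0208 by 0.0001 [-0.6 -0.5 -1. ] 0.0851
```

View pics/w6.png

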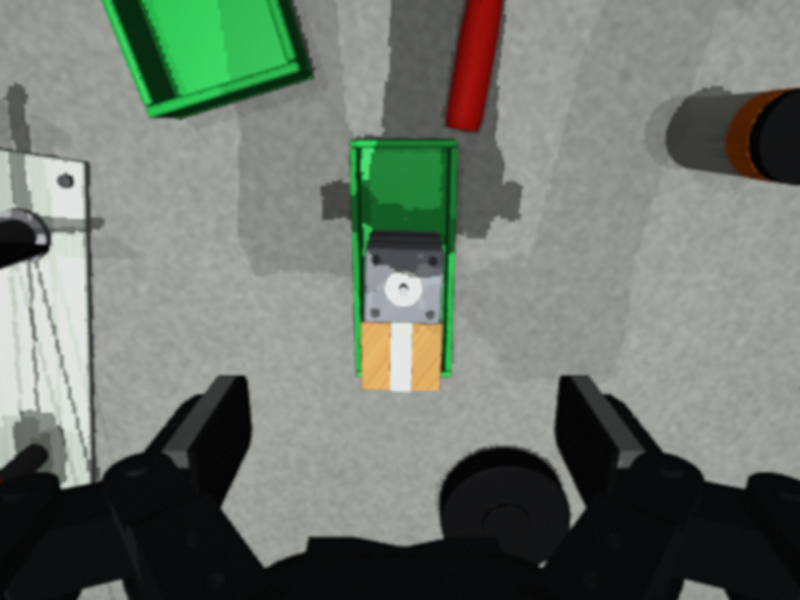

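The motor now sits flush against the carton, top face at (403,285), with a clear bay at the box's -x end. Next the jar.

```bash
python3 - <<'E'
from h import *
from rig import ctrl
yaw=.094;b=np.array([.5667,.040]);bx=np.array([np.cos(yaw),np.sin(yaw)]);o=down(yaw+np.pi/2)
def rep(n):
    s=ctrl.state();p=s["tool_pos"];d=p[:2]-b;print(n,round(s["time_s"],2),p.round(4),"bx",(d@bx).round(4),"by",(d@[-bx[1],bx[0]]).round(4),s["contact_force"].round(1),round(s["grip_width"],4));return s
j=np.array([.456,.2425,.2]);ctrl.move_ptp(j,o);j[2]=.06;print(ctrl.move_linear(j,max_speed=.15,stop_force=12))
ctrl.set_gripper(.03);rep("grip")
j[2]=.16;ctrl.move_linear(j,max_speed=.2)
q=np.r_[b-.0505*bx,.16];ctrl.move_ptp(q,o);ctrl.hold(.2);st=rep("over");c=ctrl.capture("wrist");pickle.dump((c,st),open("w7.pkl","wb"))
cv2.imwrite("pics/w7.png",cv2.resize(c["pixels"][:,:,::-1],(800,600),interpolation=cv2.INTER_CUBIC))
E
```

```text
False
grip 20.03 [0.4565 0.2429 0.0609] bx -0.0907 by 0.2124 [-1.  -0.1  5.8] 0.0489
over 21.75 [0.5161 0.0378 0.1598] bx -0.0505 by 0.0025 [-0.4  0.5 -1.2] 0.0493
```

View pics/w7.png

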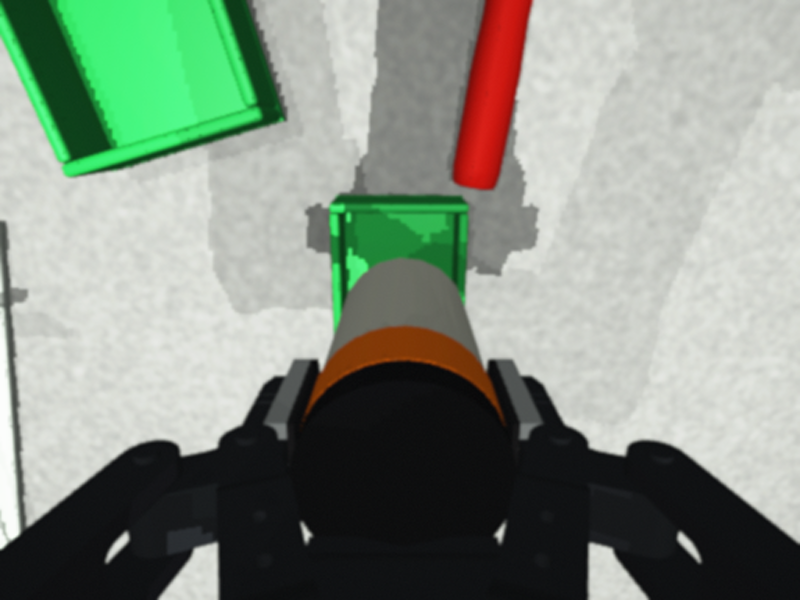

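```bash
python3 - <<'E'
from h import *
c,st=pickle.load(open("w7.pkl","rb"))
yaw=.094;b=np.array([.5667,.040]);bx=np.array([np.cos(yaw),np.sin(yaw)]);by=np.array([-bx[1],bx[0]])
for n,u,z in [("jar bottom back",(403,258),.099),("rimL",(331,203),.035),("rimR",(467,203),.035),("lid back",(403,363),.2035)]:
    d=plane(c,big(u),z,st)[:2]-b;print(n,d@bx,d@by)
print((st["tool_pos"][:2]-b)@bx)
E
```

```text
jar bottom back -0.07374055167136066 0.004011762836498194
rimL -0.08638975819796792 -0.032739397243639154
rimR -0.08666337830380443 0.03678501767643896
lid back -0.0775402191153183 0.003826364769908418
-0.05054771514629536
```

The jar is centred in the jaws within about 2 mm and the bay fits, so I place it.

```bash
python3 - <<'E'
from h import *
from rig import ctrl
yaw=.094;b=np.array([.5667,.040]);bx=np.array([np.cos(yaw),np.sin(yaw)]);o=down(yaw+np.pi/2)
def rep(n):
    s=ctrl.state();p=s["tool_pos"];d=p[:2]-b;print(n,round(s["time_s"],2),p.round(4),"bx",(d@bx).round(4),"by",(d@[-bx[1],bx[0]]).round(4),s["contact_force"].round(1),round(s["grip_width"],4));return s
q=np.r_[b-.0505*bx,.075];print(ctrl.move_linear(q,o,max_speed=.12,stop_force=12));rep("near")
q[2]=.062;print(ctrl.move_linear(q,max_speed=.03,stop_force=4));s=rep("down")
if s["tool_pos"][2]<.069:
    ctrl.set_gripper(.085);rep("open")
    u=s["tool_pos"].copy();u[2]=.2;ctrl.move_linear(u,max_speed=.2)
    # look at box and at mirror
    v=np.r_[b-.02*bx+[0,-.08],.30];ctrl.move_ptp(v,o);ctrl.hold(.2);st=rep("look");c=ctrl.capture("wrist")
    v=np.array([.5,-.22,.30]);ctrl.move_ptp(v,o);ctrl.hold(.2);st2=rep("look");c2=ctrl.capture("wrist");pickle.dump((c,st,c2,st2),open("w8.pkl","wb"))
    im=np.vstack([c["pixels"],c2["pixels"]])[:,:,::-1];cv2.imwrite("pics/w8.png",cv2.resize(np.hstack([c["pixels"],c2["pixels"]])[40:300,:,::-1],(800,203)))
    cv2.imwrite("pics/w8b.png",cv2.resize(c2["pixels"][:,:,::-1],(800,600),interpolation=cv2.INTER_CUBIC))
E
```

```text
False
near 22.66 [0.517  0.0353 0.0755] bx -0.0499 by 0.0 [-1.1 -0.5 -1.3] 0.0489
True
down 23.03 [0.5171 0.0353 0.0659] bx -0.0499 by 0.0 [0.3 0.6 4.2] 0.0491
open 23.48 [0.516  0.0352 0.065 ] bx -0.0509 by -0.0 [0.1 0.4 0.2] 0.0849
look 25.09 [ 0.5458 -0.0403  0.2982] bx -0.0284 by -0.078 [ 0.4 -0.6 -0.3] 0.0853
look 26.11 [ 0.5011 -0.2175  0.2999] bx -0.0895 by -0.2502 [-0.4 -0.2 -0.1] 0.0849
```

View pics/w8b.png

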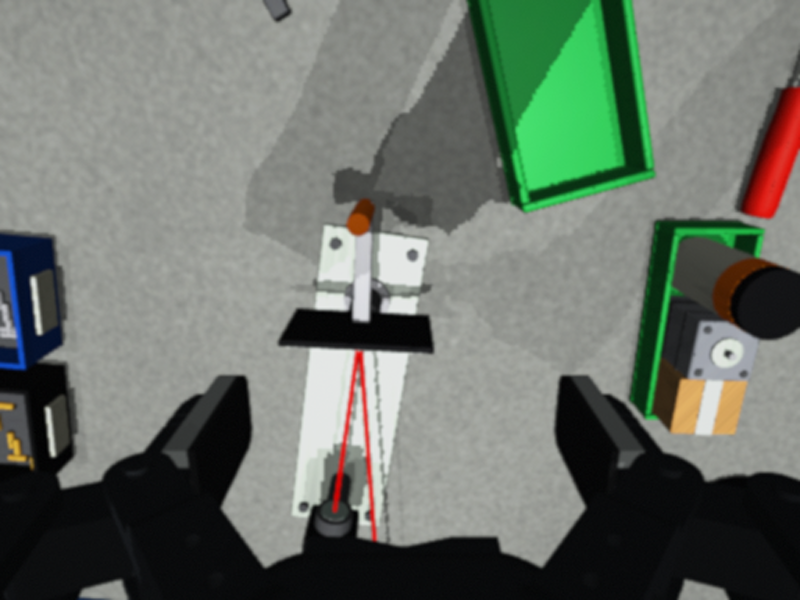

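The jar stands upright in the box, lid at (773,302). The peg top is at (358,223), the beam vertex on the mirror at (360,350) and the lens at (335,512).

```bash
cat > m.py <<'E'
from h import *
d=pickle.load(open("c0.pkl","rb"));t,s=d["top"],d["scene"]
c1,s1,c,st=pickle.load(open("w8.pkl","rb"))
C=lambda u:np.array([160+(u[0]+.5)*230/800-.5,130+(u[1]+.5)*110/383-.5])
H=plane(c,big((360,350)),.09,st)[:2];L=plane(c,big((335,512)),.09,st)[:2];P=plane(c,big((358,223)),.14,st)[:2];J=plane(c,big((773,302)),.11,st)[:2]
if __name__=="__main__":
    print("wrist H",H,"L",L,"P",P,"J",J,np.linalg.norm(L-H),np.linalg.norm(P-H))
    H2=plane(t,C((690,166)),.09)[:2];P2=plane(t,C((714,275)),.14)[:2];L2=plane(t,big((561,194)),.09)[:2]
    print("top H",H2,"P",P2,"L",L2,np.linalg.norm(L2-H2),np.linalg.norm(P2-H2))
    print("peg tri",tri([ray(c,big((358,223)),st),ray(t,C((714,275))),ray(s,big((258,328)))]))
    for h,l,p,j in((H,L,P,np.array([.516,.0352])),(H2,L2,P2,np.array([.516,.0352])),(H,L,P,J)):
        a=lambda v:np.arctan2(v[1],v[0]); print("cam",a(l-h),"rest normal from peg",a(h-p),"cam+.1",a(l-h)+.1,"beam",a(j-h),"target n",(a(l-h)+a(j-h))/2)
E
python3 m.py
```

```text
wrist H [ 0.58770479 -0.23884224] L [ 0.73265491 -0.24840719] P [ 0.48444935 -0.24386626] J [0.51639438 0.03593157] 0.1452653607186603 0.10337758952469704
top H [ 0.58092148 -0.24345432] P [ 0.48535097 -0.24719235] L [ 0.73711199 -0.25370929] 0.15652679926272492 0.09564358740909049
peg tri (array([ 0.48547842, -0.24496667,  0.13860252]), [np.float64(1.2), np.float64(2.5), np.float64(1.6)])
cam -0.0658923167921257 rest normal from peg 0.048617872645726166 cam+.1 0.0341076832078743 beam 1.8267148684419146 target n 0.8804112758248944
cam -0.06556270635401812 rest normal from peg 0.03909295401849715 cam+.1 0.03443729364598189 beam 1.7996951870004463 target n 0.8670662403232141
cam -0.0658923167921257 rest normal from peg 0.048617872645726166 cam+.1 0.0341076832078743 beam 1.824718515557369 target n 0.8794130993826217
```

```bash
python3 - <<'E'
from h import *
from rig import ctrl
H=np.array([.5765,-.242]);n0=.035
def peg(n): return H-.09*np.array([np.cos(n),np.sin(n)])
def rep(n):
    s=ctrl.state();print(n,round(s["time_s"],2),s["tool_pos"].round(4),s["contact_force"].round(1),s["torque"].round(2),round(s["grip_width"],4));return s
ctrl.set_gripper(.055)
o=lambda n:down(n-np.pi/2)
ctrl.move_ptp(np.r_[peg(n0),.23],o(n0));rep("above")
print(ctrl.move_linear(np.r_[peg(n0),.10],max_speed=.12,stop_force=6));rep("at peg")
ctrl.set_gripper(.017);rep("caged")
for n in np.linspace(n0,.86,8)[1:]:
    ctrl.move_linear(np.r_[peg(n),.10],o(n),max_speed=.06)
rep("swung");ctrl.hold(.3);st=rep("held")
out={k:ctrl.capture(k) for k in("top","scene","wrist")};out["st"]=st;pickle.dump(out,open("e1.pkl","wb"))
cv2.imwrite("pics/e1.png",cv2.resize(out["top"]["pixels"][100:250,130:400,::-1],(800,444),interpolation=cv2.INTER_CUBIC))
E
```

```text
above 28.71 [ 0.4866 -0.2452  0.23  ] [0.8 0.2 0.3] [-0.01 -0.01  0.  ] 0.0546
False
at peg 29.94 [ 0.4869 -0.2456  0.1007] [ 1.1  0.7 -0.1] [-0.05  0.    0.  ] 0.0548
caged 30.39 [ 0.4866 -0.2451  0.1001] [0.7 0.3 0.9] [0.04 0.01 0.01] 0.0172
swung 32.67 [ 0.5173 -0.3096  0.0998] [-1.7  3.2 -0.5] [ 0.54  0.3  -0.02] 0.0174
held 32.97 [ 0.5175 -0.3098  0.0999] [-1.8  3.  -0.9] [ 0.56  0.37 -0.01] 0.0171
```

View pics/e1.png

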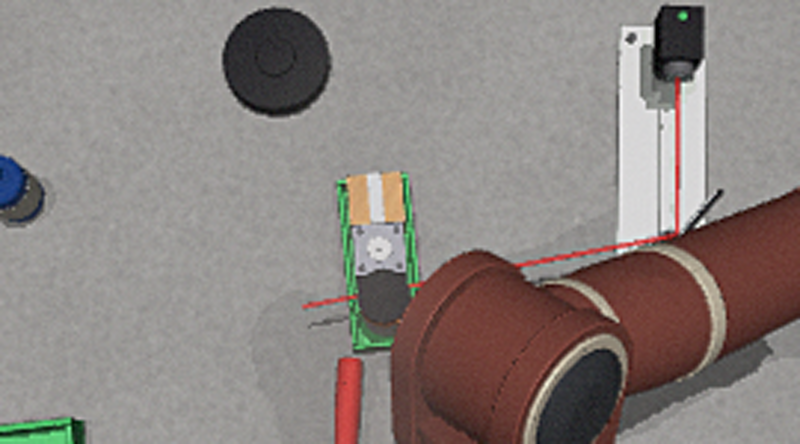

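The mirror is swung and caged at 3.5 N. The beam runs (678,237) to (303,306), passing the jar lid centred near (384,297). I fit the line numerically from the red pixels in both views.

```bash
python3 - <<'E'
from h import *
e=pickle.load(open("e1.pkl","rb"));t=e["top"]
X=lambda u:np.array([130+(u[0]+.5)*270/800-.5,100+(u[1]+.5)*150/444-.5])
im=t["pixels"].astype(int);m=(im[...,0]>130)&(im[...,0]-im[...,1]>60)&(im[...,0]-im[...,2]>60)
v,u=np.nonzero(m);A,B=X((295,310)),X((678,237));d=(B-A)/np.linalg.norm(B-A);n=np.array([-d[1],d[0]])
q=np.c_[u,v]; k=(np.abs((q-A)@n)<3)&((q-A)@d>0)&((q-A)@d<np.linalg.norm(B-A)-4);q=q[k]
p=np.array([plane(t,x,.09)[:2] for x in q]);vx,vy,x0,y0=cv2.fitLine(p.astype(np.float32),cv2.DIST_HUBER,0,1e-4,1e-4).ravel()
if vy<0:vx,vy=-vx,-vy
print("beam",len(q),np.arctan2(vy,vx),x0,y0)
J=plane(t,X((384,297)),.11)[:2]
for n,j in(("top lid",J),("placed",np.array([.516,.0352])),("placed, top bias",np.array([.516,.0352])+[-.001,-.003])):
    w=j-[x0,y0];print(n,j,"y in beam frame",vx*w[1]-vy*w[0])
s=e["scene"];cv2.imwrite("pics/e2.png",cv2.resize(s["pixels"][180:280,130:330,::-1],(800,400),interpolation=cv2.INTER_CUBIC))
E
```

```text
beam 110 1.7481463 0.54893243 -0.091842696
top lid [0.51710624 0.03378933] y in beam frame 0.009162761888851685
placed [0.516  0.0352] y in beam frame 0.01000278115151888
placed, top bias [0.515  0.0322] y in beam frame 0.011516361116156632
```

View pics/e2.png

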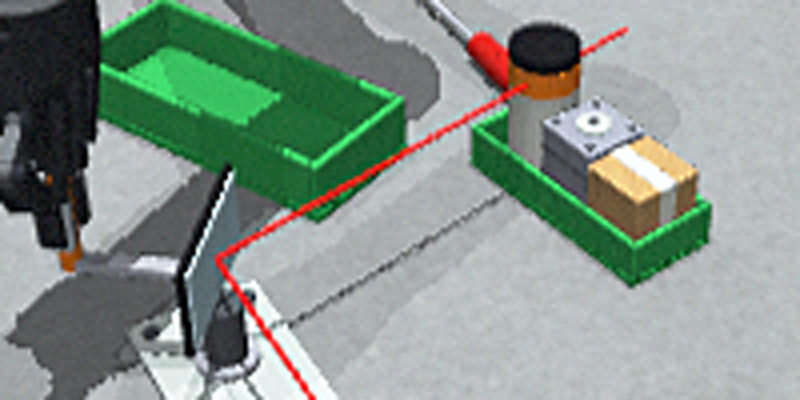

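The scene crop shows the beam entering the orange band at (525,88), with jar, motor and carton upright in the box. The fit says the beam passes about 10 mm off the jar axis, so I swing +0.018 rad, recheck and hand in.

```bash
python3 - <<'E'
from h import *
from rig import ctrl
H=np.array([.5765,-.242]);n=.878
ctrl.move_linear(np.r_[H-.09*np.array([np.cos(n),np.sin(n)]),.10],down(n-np.pi/2),max_speed=.03);ctrl.hold(.5)
s=ctrl.state();print(s["time_s"],s["tool_pos"],s["contact_force"].round(1),s["grip_width"])
t=ctrl.capture("top");sc=ctrl.capture("scene")
X=lambda u:np.array([130+(u[0]+.5)*270/800-.5,100+(u[1]+.5)*150/444-.5])
im=t["pixels"].astype(int);m=(im[...,0]>130)&(im[...,0]-im[...,1]>60)&(im[...,0]-im[...,2]>60)
v,u=np.nonzero(m);A,B=X((295,322)),X((678,237));d=(B-A)/np.linalg.norm(B-A);nn=np.array([-d[1],d[0]])
q=np.c_[u,v];k=(np.abs((q-A)@nn)<4)&((q-A)@d>0)&((q-A)@d<np.linalg.norm(B-A)-4);q=q[k]
p=np.array([plane(t,x,.09)[:2] for x in q]);vx,vy,x0,y0=cv2.fitLine(p.astype(np.float32),cv2.DIST_HUBER,0,1e-4,1e-4).ravel()
if vy<0:vx,vy=-vx,-vy
ys=[]
for j in([.5171,.0338],[.516,.0352]):
    w=np.array(j)-[x0,y0];ys.append(vx*w[1]-vy*w[0])
print(len(q),np.arctan2(vy,vx),ys)
if len(q)>60 and max(map(abs,ys))<.007: ctrl.job_done();print("handed in",ctrl.state()["time_s"])
E
```

```text
33.8667 [ 0.51900142 -0.31111567  0.09991357] [-1.  3. -2.] 0.016953160819780138
105 1.7916516 [np.float64(-0.003245074196720734), np.float64(-0.002478482629919676)]
the job is handed in; nothing more can be done
the job is handed in; nothing more can be done
```

The job is done and handed in at about 34 s of the 58 s allowed; no verdict is reported.

**Packing:** The motor and the white jar stand upright in the smallest green box beside the carton, both released. The first attempt to slide the motor against the carton tripped its force limit at once. I regrasped the motor, slid it flush and then placed the jar.

**Mirror:** I closed the fingers loosely around the orange peg and swung the mirror. The first beam fit was about 10 mm off the jar's axis, so I turned the mirror by another 0.018 rad.

**Last checks:**
- The beam line passes about 3 mm from the jar's axis, against a limit of 20 mm. This comes from the top camera only.
- The force on the tool was about 3.7 N, which I take to be the spring against the fingers.
- I did not measure the mirror's angular speed. The arm held still for half a second before that fit.
- Before the final correction, a scene picture showed the beam entering the orange band with jar, motor and carton upright. I did not view another picture after it.

**Disagreements:** The wrist and top cameras differed by 4–5 mm on the box and motor positions and by up to about 8 mm on the jar. I corrected for this using the held motor as a reference. I never deliberately touched the screwdriver, spool, oil bottle or pliers, but I did not measure their positions again at the end.

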